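Moisture ring onto its stand, then into the date jar

TASK

The low green jar standing open is for dates and needs its moisture keeper. First, with the steel stand outside the jar, put the terracotta ring over the stand's post so that it lies flat on the stand's base; then carry stand and ring together by the post and set them gently, upright, on the floor of the low jar, and let go.

Things in the scene. Friction and masses are not known exactly. Their poses are not given: they have to be found in the camera images.
- ring_center (a point): Rigid terracotta ring lying flat on the marble: 56 mm outer diameter, 26 mm high, with a through hole of 36 mm; about 80 g. The point is its centre, half-way up (13 mm above its underside); z is its axis, up. Gripped across its outside. Not the solid terracotta disc without a hole, nor the narrower, taller, thin-walled bamboo napkin ring, which lie near it.
- stand_center (a point): Loose stainless steel stand, upright on the marble: a flat round base of 68 mm diameter and 6 mm thickness with a plain round post of 16 mm diameter rising from its centre; 72 mm high over all, about 200 g. The point is on the post's axis, half-way up (36 mm above the underside); z points up the post. With the ring seated on the base, the ring's top is 32 mm above the stand's underside and the 40 mm of post above it is free to be gripped.
- stand: The same steel stand, given at the centre of its underside, z up the post.
- low_jar: Low, wide, open green ceramic jar, heavy and fixed to the marble: 120 mm outer diameter, 50 mm high, wall 8 mm, so its mouth and cavity are 104 mm across; its flat inner floor is 15 mm above the marble. Origin on its axis at the level of the marble, z up. The other green jar is narrower, taller (138 mm) and closed with a wooden lid.
Things that resemble listed ones, but are neither listed nor needed, are in the scene too. What is shaped like the low_jar but blue is not meant. Of the things that look like the stand, take the one that is farthest from the robot's base at the start.

How it is judged:
By the outcome, as a careful person would: the job done as asked, in the order asked, and still so for the second after the job is handed in, with the robot touching nothing.
It also fails if it takes over 51 s, if anything falls off the work surface, if the arm or the gripper's body presses on something with over 40 N, if the wrist force passes 120 N, or if a joint passes its speed limit or range.

ROBOT

A 7-joint arm with a two-finger parallel gripper is mounted at the origin on the work surface. World frame = base frame: x ahead of the robot, y to its left, z up, the work surface at z = 0. Lengths are in m, angles in rad, forces in N, time in s.
With the tool pointing down it reaches from about 0.4 to 0.9 m from the base axis. Payload 5.5 kg.
Tool frame: the origin (TCP) lies at the very end of the fingers, on their centre line; the grasp point (between the pads) lies 19 mm behind it; z points along the fingers, x is the direction in which the jaws open and shut, and the axes are right-handed (so a half turn about z gives the same grasp; the last joint's range is limited). The gripper opens to 85 mm and grips with 20 to 120 N. Pads are 22 mm wide; open, the fingers measure 114 mm over their backs; the gripper's body (76 mm by 85 mm) begins 54 mm behind the grasp point. The pads swing forward as they close: fully open they stand 13 mm farther back than shut.
Start: joints at [-0.853, 0.501, -0.427, 1.55, 0.221, 1.138, -0.21], TCP at [0.285, 0.584, 0.231] pointing down, gripper open.
Joint ranges: [-2.88, 2.88], [-0.31, 2.03], [-1.54, 1.56], [0.2, 2.42], [-1.41, 4.55], [0.19, 2.02], [-2.57, 2.57]. Speed limits (rad/s): [2.57, 2.57, 3.14, 3.14, 3.14, 3.14, 3.14].

INTERFACE

Orientations are given as a 3x3 rotation matrix whose columns are the frame's x, y, z axes.
In Python, from bench import get_obs, get_image, camera_model, finish_job, look_for gives the robot as it stands.
- The arm moves only by the tool drive_tool, never from a script. Its argument "motion" is one flat list of numbers, 4 for each row, row after row: the shift along the tool's x, y, z in mm, then the turn about the tool's z in rad. In form: [dx, dy, dz, spin, dx, dy, dz, spin, ...]. A call has 1 to 10 rows; each row shifts and turns the pose as measured when the row begins, along the tool's axes as they then stand; what a row does not reach is not made up. A row lasts 1/12 s, in which the tool goes at most 41.7 mm and 7.16 degrees, less where a joint would pass 70% of its speed; a pose out of reach is approached as far as the arm can. A call with a gripper value outside its range is refused whole. "gripper" is the opening, from 0 (shut) to 1 (fully open), set as the call begins (left out, the last holds). The fingers move at their own pace and stop on an object; "squeeze" is the grip in N (left out, the last holds). Time passes only in rows, so rows that do not move let the fingers close. It gives the time, the measured TCP pose, the force and the opening at its end, in the units of the state.
- get_obs(): the state, without advancing time (a new reading comes with each control period).
- get_image(name): name is "scene" or "top"; returns the picture (480x640x3 uint8, red, green, blue); there is no depth.
- camera_model(name): a dict with "camera_matrix" (3x3 intrinsics, pixels), "extrinsics" (4x4, takes a point from world to camera coordinates). Camera axes: x right, y down, z forward; pixel columns grow to the right and rows downward; lengths in m; the calibration is good to about 2 mm. A picture is of the moment at which its call begins. camera_model takes no time and is no camera call.
- finish_job(): hands the job in, once; it reports no verdict.
Trained networks look in the newest picture that a camera, given by its name, has taken for a name from the list of things; names that differ only in an ending like _2 or _b are one class to them, and where a whole thing is asked for, a point or a joint stands for the part that bears it (a point fixed in the world has none). Each returns a list of dicts, best first, with "confidence" (0 to 1); they miss things now and then, are a little off and sometimes report something else, mostly with a low value. They report only what shows in the picture. A call takes as long as a camera call. They do not tell look-alikes from the thing itself.
- look_for(name, camera): "location" ([row, column] in pixels, amid what is visible of it).
The state is a dict: "clock": time; "q": joint angles; "qvel": joint speeds; "joint_torque": joint torques, N m; "tcp_pos": TCP position; "eef_rot": TCP orientation; "force": force on the tool from outside, world axes, zero at the start; "ft_torque": the same for the moment, N m; "finger_gap": finger opening in m.
Only numpy, scipy, OpenCV 4.12 (cv2) and the standard library are available. Lean on these libraries where they do the work, as an engineer would, in place of code of your own. Each camera call takes 0.05 s, during which the arm holds its last target. There are 200 camera calls.

## Working session

There is one attempt and no reset: what is moved stays moved. The work goes in short steps, Python scripts to look and compute and a tool call to move; the robot and the scene stay as the last step left them, time stands still between calls to the robot, and variables do not carry over. Pictures are saved under pics/ and viewed, about 8 in all and at most 12, crops included, and the job is handed in when it is done.

Besides the shell and the picture viewer there is one more tool, called as a command line: name --argument value ..., lists and objects as JSON in quotes. drive_tool: Moves the arm, as the interface text tells. Its arguments: {"type":"object","properties":{"motion":{"type":"array"},"gripper":{"type":"number"},"squeeze":{"type":"number"}},"required":["motion"]}

```bash
mkdir -p pics
cat > h.py <<'E'
import numpy as np,cv2
from bench import *
def ray(cam,rc,z):
    m=camera_model(cam);K=np.array(m["camera_matrix"]);T=np.array(m["extrinsics"])
    R,t=T[:3,:3],T[:3,3];d=R.T@np.linalg.inv(K)@np.array([rc[1],rc[0],1.]);c=-R.T@t
    return c+d*(z-c[2])/d[2]
def proj(cam,p):
    m=camera_model(cam);K=np.array(m["camera_matrix"]);T=np.array(m["extrinsics"])
    q=K@(T[:3,:3]@np.array(p)+T[:3,3]);return q[:2]/q[2]
def save(cam,fn):
    im=np.array(get_image(cam));cv2.imwrite(fn,im[:,:,::-1]);return im
E
python3 - <<'E'
from h import *
for c in("scene","top"):
    save(c,f"pics/{c}0.png")
    m=camera_model(c);T=np.array(m["extrinsics"]);print(c,np.round(-T[:3,:3].T@T[:3,3],3),np.round(m["camera_matrix"],0).tolist())
    for n,z in(("ring_center",.013),("stand_center",.036),("low_jar",.03)):
        for r in look_for(n,c):print(c,n,np.round(r["location"]),round(r["confidence"],2),np.round(ray(c,r["location"],z),3))
o=get_obs();print({k:np.round(v,3).tolist() for k,v in o.items()})
E
```

```text
scene [ 1.467 -0.126  0.815] [[511.0, 0.0, 318.0], [0.0, 511.0, 244.0], [0.0, 0.0, 1.0]]
scene ring_center [210. 436.] 0.72 [0.394 0.311 0.013]
scene stand_center [263. 332.] 0.88 [ 0.597 -0.     0.036]
scene stand_center [236. 336.] 0.6 [0.497 0.025 0.036]
scene low_jar [268. 166.] 0.95 [ 0.554 -0.38   0.03 ]
scene low_jar [278. 233.] 0.78 [ 0.612 -0.226  0.03 ]
top [ 0.398 -0.025  1.192] [[558.0, 0.0, 326.0], [0.0, 558.0, 241.0], [0.0, 0.0, 1.0]]
top ring_center [310. 165.] 0.68 [0.396 0.32  0.013]
top stand_center [273. 305.] 0.7 [0.473 0.024 0.036]
top stand_center [226. 318.] 0.63 [ 0.57  -0.002  0.036]
top low_jar [236. 501.] 0.97 [ 0.551 -0.386  0.03 ]
top low_jar [207. 423.] 0.71 [ 0.612 -0.223  0.03 ]
{'clock': 0.4, 'q': [-0.853, 0.501, -0.427, 1.551, 0.221, 1.138, -0.21], 'qvel': [0.0, -0.003, 0.0, -0.001, 0.0, 0.0, 0.0], 'joint_torque': [0.006, -56.871, -5.8, -28.087, 0.012, 0.005, -0.0], 'tcp_pos': [0.285, 0.584, 0.231], 'eef_rot': [[0.439, 0.898, -0.0], [0.898, -0.439, -0.0], [-0.0, -0.0, -1.0]], 'force': [-0.377, -0.02, 0.856], 'ft_torque': [-0.014, -0.066, -0.022], 'finger_gap': 0.085}
```

View pics/scene0.png

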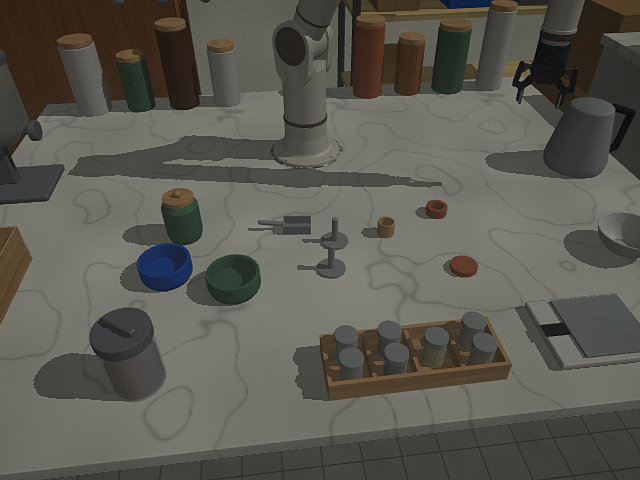

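View pics/top0.png

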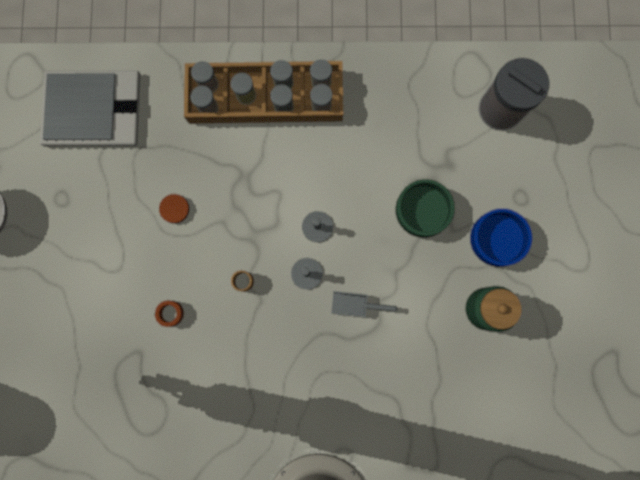

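The ring candidates in the top view are:
- (col 169, row 314), open red with a hole: this is the terracotta ring.
- (174, 208), the solid disc.
- (242, 281), the bamboo napkin ring.

The stand candidates are (318, 226) and (307, 273). The first is farther from the base, which is at about (320, 470), so I take that one. The low green jar is at (425, 208); (501, 238) is blue, and (495, 308) is the closed one. I'll refine the positions and confirm them in one crop.

Run:
```python
from h import *
im=cv2.imread("pics/top0.png");hsv=cv2.cvtColor(im,cv2.COLOR_BGR2HSV).astype(int)
H,S,V=hsv[...,0],hsv[...,1],hsv[...,2]
out=cv2.resize(im[150:350,130:480],None,fx=2.2,fy=2.2,interpolation=cv2.INTER_CUBIC)
def show(p,col):
    u=proj("top",p);cv2.drawMarker(out,(int((u[0]-130)*2.2),int((u[1]-150)*2.2)),col,0,8,1)
def circ(x,y,z,r,col):
    for a in np.linspace(0,2*np.pi,40):
        u=proj("top",(x+r*np.cos(a),y+r*np.sin(a),z));cv2.circle(out,(int((u[0]-130)*2.2),int((u[1]-150)*2.2)),0,col,-1)
def seg(mask,c,r,rr):
    m=np.zeros(mask.shape,np.uint8);cv2.circle(m,c,r,1,-1);m=(m&mask.astype(np.uint8))
    k=cv2.findContours(m,0,1)[0];k=max(k,key=cv2.contourArea);e=cv2.minEnclosingCircle(cv2.convexHull(k));el=cv2.fitEllipse(cv2.convexHull(k));return el[0][::-1],el[1]
red=((H<15)|(H>170))&(S>110)
green=(H>55)&(H<100)&(S>50)
print(hsv[226,318-10],hsv[226,325],hsv[232,345],hsv[200,330],hsv[208,425])
grey=(V<130)&(V>75)&(S<60)
for n,mask,c,r,z,R in(("ring",red,(169,314),24,.026,.028),("jar",green,(425,208),45,.05,.06),("standF",grey,(318,226),18,.006,.034),("standN",grey,(307,273),18,.006,.034)):
    ctr,ax=seg(mask,c,r,0);p=ray("top",ctr,z);print(n,np.round(ctr,1),np.round(ax,1),np.round(p,4));circ(*p[:2],z,R,(0,255,255));show(p,(255,0,255))
cv2.imwrite("pics/c1.png",out)
```

```text
[ 70  15 102] [70 12 63] [33 26 88] [ 28  24 150] [66 84 73]
ring [313.3 168.6] [25.4 27.5] [0.3898 0.3078 0.026 ]
jar [207.9 424.9] [56.2 58. ] [ 0.6067 -0.2237  0.05  ]
standF [226.8 318.4] [32.  34.3] [ 0.5739 -0.0021  0.006 ]
standN [273.5 307.6] [33.1 34.7] [0.4735 0.0206 0.006 ]
```

View pics/c1.png

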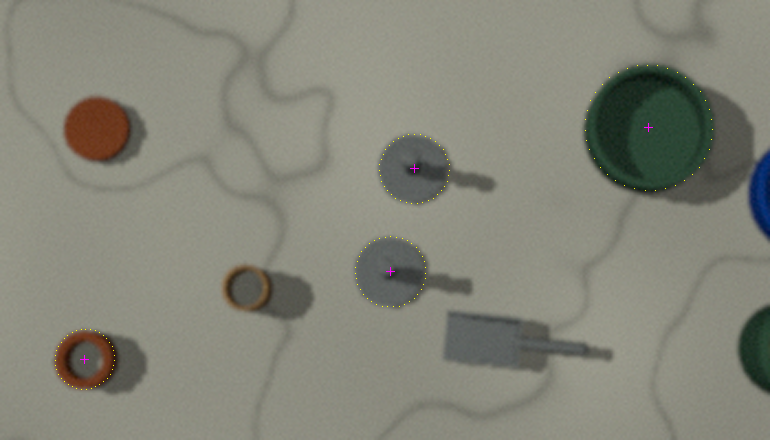

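The crop confirms the choices, and the fitted circles match:
- Ring with hole at (0.390, 0.309).
- Far stand at (0.574, -0.002).
- Low green jar at (0.607, -0.224).

Now I move above the ring.

drive_tool --motion '[-25,27,15,0,-25,27,15,0,-25,27,15,0,-25,27,15,0,-25,27,15,0,-25,27,15,0,-25,27,15,0,-25,27,15,0,0,0,0,0,0,0,0,0]' --gripper 1

```text
clock: 1.23
tcp_pos: [0.3933, 0.3033, 0.1059]
eef_rot: [[0.435, 0.9, 0.0], [0.9, -0.435, 0.01], [0.009, -0.004, -1.0]]
force: [0.1, 1.5, -0.1]
finger_gap: 0.0854
```

drive_tool --motion '[4,-5,25,0,0,0,25,0,0,0,20,0,0,0,12,0,0,0,8,0,0,0,5,0,0,0,0,0]'

```text
clock: 1.82
tcp_pos: [0.3938, 0.3164, 0.0108]
eef_rot: [[0.434, 0.901, 0.007], [0.901, -0.434, 0.016], [0.018, -0.001, -1.0]]
force: [-0.0, -0.4, 0.6]
finger_gap: 0.0857
```

Run:
```python
from h import *
o=get_obs();print(np.round(o["tcp_pos"],4),np.round(o["force"],1))
im=save("scene","pics/s1.png")[150:270,360:520]
im2=save("top","pics/t1.png")[250:370,90:250]
cv2.imwrite("pics/c2.png",cv2.resize(np.hstack([im,im2])[:,:,::-1],None,fx=2.4,fy=2.4,interpolation=cv2.INTER_CUBIC))
```

```text
[0.3938 0.3164 0.0108] [-0.  -0.4  0.6]
```

View pics/c2.png

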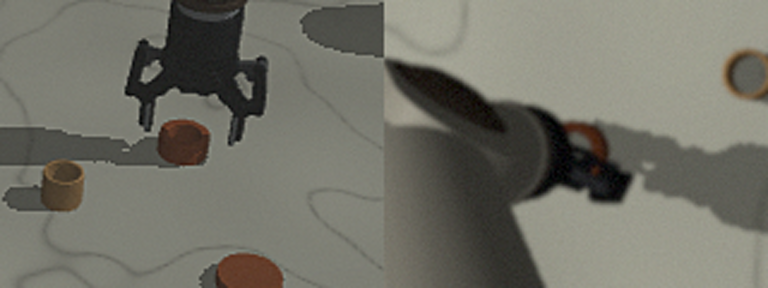

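The ring lies between the fingers, with the TCP about 8 mm too far toward +y. I'll correct that, go down and grip.

drive_tool --motion '[-4,0,2,0,-4,0,3,0,0,0,2,0,0,0,0,0]'

```text
clock: 2.25
tcp_pos: [0.3926, 0.3104, 0.0068]
eef_rot: [[0.435, 0.901, 0.013], [0.9, -0.435, 0.02], [0.024, 0.003, -1.0]]
force: [-0.3, 0.2, -0.9]
finger_gap: 0.0854
```

drive_tool --motion '[0,0,0,0,0,0,0,0,0,0,0,0,0,0,0,0,0,0,0,0,0,0,0,0,0,0,0,0,0,0,0,0,0,0,0,0]' --gripper 0.4 --squeeze 40

```text
clock: 3.0
tcp_pos: [0.3933, 0.3104, 0.008]
eef_rot: [[0.435, 0.9, 0.014], [0.9, -0.436, 0.021], [0.025, 0.004, -1.0]]
force: [0.1, 0.3, 0.9]
finger_gap: 0.0552
```

drive_tool --motion '[0,0,-25,0,0,0,-35,0,0,0,-35,0,0,0,-20,0,0,0,0,0]'

```text
clock: 3.42
tcp_pos: [0.3889, 0.3065, 0.1242]
eef_rot: [[0.434, 0.901, 0.006], [0.901, -0.435, 0.016], [0.017, -0.001, -1.0]]
force: [2.2, 0.8, -0.8]
finger_gap: 0.0547
```

drive_tool --motion '[-12,17,0,0,-20,30,0,0,-20,30,0,0,-20,30,0,0,-20,30,0,0,-20,30,0,0,-20,30,0,0,-15,25,0,0,-8,12,0,0,0,0,0,0]'

```text
clock: 4.25
tcp_pos: [0.5369, 0.0569, 0.115]
eef_rot: [[0.427, 0.904, 0.006], [0.904, -0.427, 0.018], [0.019, -0.003, -1.0]]
force: [-0.2, -0.0, -1.8]
finger_gap: 0.0547
```

drive_tool --motion '[-12,18,0,0,-14,22,0,0,-7,12,0,0,-4,7,0,0,0,0,0,0,0,0,0,0]'

```text
clock: 4.75
tcp_pos: [0.5709, -0.0, 0.1083]
eef_rot: [[0.425, 0.905, -0.004], [0.905, -0.425, 0.02], [0.017, -0.012, -1.0]]
force: [0.1, 0.1, -0.7]
finger_gap: 0.0545
```

Run:
```python
from h import *
o=get_obs();p=np.array(o["tcp_pos"]);R=np.array(o["eef_rot"]);print(np.round(p,4));print(np.round(R.T@(np.array([.574,-.002,p[2]])-p)*1000,1))
im=save("scene","pics/s2.png")[180:300,250:410]
im2=save("top","pics/t2.png")[160:280,240:400]
cv2.imwrite("pics/c3.png",cv2.resize(np.hstack([im,im2])[:,:,::-1],None,fx=2.4,fy=2.4,interpolation=cv2.INTER_CUBIC))
```

```text
[ 0.5709 -0.      0.1083]
[-0.5  3.6 -0.1]
```

View pics/c3.png

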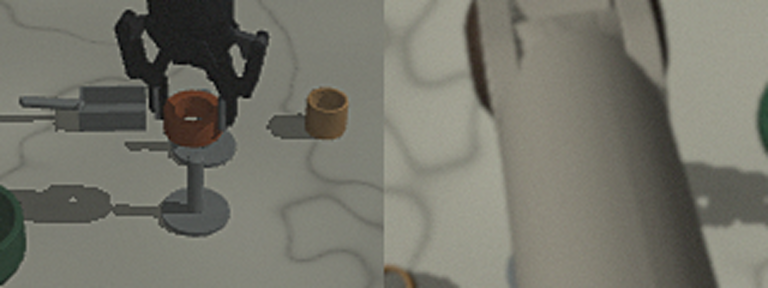

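The scene crop shows the ring held level at about (330, 229), above the far stand, whose base centre is at about (331, 268). The top view is blocked by the arm. I'll compare the two in world coordinates.

Run:
```python
from h import *
im=cv2.imread("pics/s2.png");hsv=cv2.cvtColor(im,cv2.COLOR_BGR2HSV).astype(int)
H,S,V=hsv[...,0],hsv[...,1],hsv[...,2]
red=(((H<15)|(H>170))&(S>110)).astype(np.uint8);red[:, :300]=0;red[:,365:]=0;red[:200]=0;red[260:]=0
ys,xs=np.where(red);print(ys.min(),ys.max(),xs.min(),xs.max())
c=((ys.min()+ys.max())/2,(xs.min()+xs.max())/2);p=ray("scene",c,.113);print("ring",c,p)
print("stand base",ray("scene",(180+211/2.4,250+194/2.4),.006))
print(proj("scene",(.574,-.002,.006)),proj("scene",(.574,-.002,.072)),proj("scene",(.571,0,.113)))
o=get_obs();R=np.array(o["eef_rot"]);print("tool offset of ring",R.T@(p-np.array(o["tcp_pos"]))*1000)
```

```text
218 240 318 341
ring (np.float64(229.0), np.float64(329.5)) [ 0.56769353 -0.00150146  0.113     ]
stand base [5.79661996e-01 1.87321914e-04 6.00000000e-03]
[329.58814617 266.40949144] [329.63300097 244.89020769] [330.36498446 229.8393057 ]
tool offset of ring [-3.04186984 -2.031845   -4.46504224]
```

drive_tool --motion '[2,6,5,0,0,0,10,0,0,0,10,0,0,0,8,0,0,0,0,0]'

```text
clock: 5.27
tcp_pos: [0.5765, 0.0055, 0.0727]
eef_rot: [[0.419, 0.908, -0.003], [0.908, -0.418, 0.022], [0.019, -0.012, -1.0]]
force: [0.1, 0.2, -1.0]
finger_gap: 0.0549
```

drive_tool --motion '[-5,1,0,0,-1,0,8,0,0,0,10,0,0,0,0,0]'

```text
clock: 5.6
tcp_pos: [0.5736, -0.0003, 0.0519]
eef_rot: [[0.418, 0.908, -0.005], [0.908, -0.418, 0.022], [0.018, -0.014, -1.0]]
force: [-0.5, 0.6, -1.1]
finger_gap: 0.0545
```

drive_tool --motion '[0,2,8,0,-1,0,8,0,-1,0,8,0,0,0,5,0,0,0,0,0]'

```text
clock: 6.02
tcp_pos: [0.5745, -0.0031, 0.0192]
eef_rot: [[0.419, 0.908, -0.005], [0.908, -0.419, 0.022], [0.018, -0.014, -1.0]]
force: [-0.1, -0.5, -0.5]
finger_gap: 0.0542
```

drive_tool --motion '[0,0,2,0,0,0,2,0,0,0,1,0,0,0,0,0]'

```text
clock: 6.35
tcp_pos: [0.5744, -0.0029, 0.0144]
eef_rot: [[0.419, 0.908, -0.006], [0.908, -0.419, 0.022], [0.017, -0.015, -1.0]]
force: [0.3, -0.5, -0.9]
finger_gap: 0.055
```

drive_tool --motion '[0,0,2,0,0,0,0,0]'

```text
clock: 6.52
tcp_pos: [0.575, -0.0029, 0.0147]
eef_rot: [[0.419, 0.908, -0.005], [0.908, -0.419, 0.021], [0.017, -0.013, -1.0]]
force: [-0.2, 0.3, -1.1]
finger_gap: 0.0549
```

drive_tool --motion '[0,0,2,0,0,0,2,0,0,0,0,0]'

```text
clock: 6.77
tcp_pos: [0.5759, -0.0028, 0.0148]
eef_rot: [[0.419, 0.908, -0.003], [0.908, -0.419, 0.02], [0.017, -0.011, -1.0]]
force: [0.7, 1.2, -0.4]
finger_gap: 0.0545
```

The descent has stopped at 14.8 mm, which fits the ring being seated on the 6 mm base. Releasing and rising.

drive_tool --motion '[0,0,0,0,0,0,0,0,0,0,0,0,0,0,0,0]' --gripper 0.9

```text
clock: 7.1
tcp_pos: [0.5773, -0.0025, 0.0152]
eef_rot: [[0.419, 0.908, -0.0], [0.908, -0.419, 0.02], [0.018, -0.009, -1.0]]
force: [0.3, -0.4, 0.0]
finger_gap: 0.0766
```

drive_tool --motion '[0,0,-10,0,0,0,-20,0,0,0,-25,0,0,0,-25,0,0,0,-20,0,0,0,0,0]'

```text
clock: 7.6
tcp_pos: [0.5751, -0.0042, 0.1185]
eef_rot: [[0.418, 0.908, -0.007], [0.908, -0.418, 0.021], [0.016, -0.015, -1.0]]
force: [0.4, -0.4, 0.6]
finger_gap: 0.0768
```

Run:
```python
from h import *
o=get_obs();print(np.round(o["tcp_pos"],4),o["finger_gap"])
im=save("scene","pics/s3.png")[200:300,260:400]
cv2.imwrite("pics/c4.png",cv2.resize(im[:,:,::-1],None,fx=5,fy=5,interpolation=cv2.INTER_CUBIC))
```

```text
[ 0.5751 -0.0042  0.1185] 0.07680913972189347
```

View pics/c4.png

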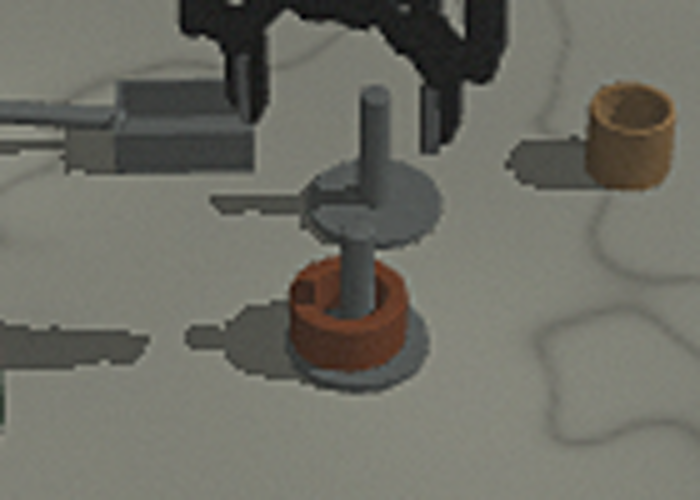

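The ring lies flat on the far stand's base, with the post through the hole. The post top is at about (332, 246). Now I go down around the post.

drive_tool --motion '[2,0,15,0,0,0,18,0,0,0,15,0,0,0,10,0,0,0,6,0,0,0,0,0]'

```text
clock: 8.15
tcp_pos: [0.5736, -0.0014, 0.0495]
eef_rot: [[0.418, 0.908, -0.009], [0.908, -0.418, 0.021], [0.015, -0.017, -1.0]]
force: [0.4, 0.2, -0.2]
finger_gap: 0.0768
```

drive_tool --motion '[2,2,5,0,0,0,5,0,0,0,0,0,0,0,0,0]'

```text
clock: 8.48
tcp_pos: [0.5764, 0.0, 0.0384]
eef_rot: [[0.418, 0.908, -0.009], [0.908, -0.418, 0.021], [0.015, -0.017, -1.0]]
force: [-0.1, -0.3, -0.7]
finger_gap: 0.0769
```

drive_tool --motion '[0,0,0,0,0,0,0,0,0,0,0,0,0,0,0,0,0,0,0,0,0,0,0,0,0,0,0,0,0,0,0,0,0,0,0,0]' --gripper 0.05 --squeeze 60

```text
clock: 9.23
tcp_pos: [0.5781, 0.0003, 0.0403]
eef_rot: [[0.418, 0.908, -0.006], [0.908, -0.418, 0.021], [0.017, -0.014, -1.0]]
force: [-0.9, 0.3, -1.0]
finger_gap: 0.0142
```

drive_tool --motion '[0,0,-8,0,0,0,-15,0,0,0,-22,0,0,0,-20,0,0,0,-12,0,0,0,0,0]'

```text
clock: 9.73
tcp_pos: [0.5742, -0.002, 0.1188]
eef_rot: [[0.418, 0.908, -0.016], [0.908, -0.418, 0.021], [0.012, -0.023, -1.0]]
force: [0.5, -0.2, -2.4]
finger_gap: 0.0142
```

drive_tool --motion '[-10,7,0,0,-20,13,0,0,-24,16,0,0,-26,17,0,0,-26,17,0,0,-24,16,0,0,-20,13,0,0,-12,8,0,0,-6,4,0,0,0,0,0,0]'

```text
clock: 10.57
tcp_pos: [0.5992, -0.2151, 0.1046]
eef_rot: [[0.416, 0.909, -0.029], [0.91, -0.415, 0.021], [0.007, -0.035, -0.999]]
force: [-0.4, -0.3, -3.1]
finger_gap: 0.0142
```

drive_tool --motion '[-2,7,0,0,-2,6,0,0,0,0,0,0,0,0,0,0]'

```text
clock: 10.9
tcp_pos: [0.6099, -0.2194, 0.1025]
eef_rot: [[0.411, 0.911, -0.031], [0.911, -0.411, 0.025], [0.01, -0.039, -0.999]]
force: [-0.2, 0.8, -2.4]
finger_gap: 0.0146
```

Run:
```python
from h import *
o=get_obs();print(np.round(o["tcp_pos"],4),o["finger_gap"])
im=save("scene","pics/s4.png")[200:320,160:300]
im2=save("top","pics/t4.png")[150:270,355:495]
cv2.imwrite("pics/c5.png",cv2.resize(np.hstack([im,im2])[:,:,::-1],None,fx=2.8,fy=2.8,interpolation=cv2.INTER_CUBIC))
```

```text
[ 0.6099 -0.2194  0.1025] 0.014569212825309498
```

View pics/c5.png

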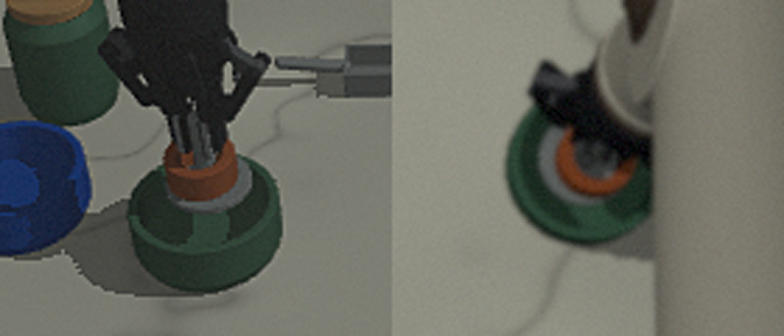

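Both views show the stand and ring over the green jar's mouth, nearly centred. Lowering gently.

drive_tool --motion '[-2,1,6,0,-2,1,8,0,-1,0,8,0,0,0,6,0,0,0,0,0]'

```text
clock: 11.42
tcp_pos: [0.609, -0.2216, 0.0723]
eef_rot: [[0.407, 0.913, -0.031], [0.913, -0.407, 0.025], [0.011, -0.038, -0.999]]
force: [-0.3, 0.4, -3.4]
finger_gap: 0.0146
```

drive_tool --motion '[-2,0,5,0,0,0,4,0,0,0,3,0,0,0,2,0,0,0,0,0]'

```text
clock: 11.83
tcp_pos: [0.6069, -0.2232, 0.0557]
eef_rot: [[0.408, 0.912, -0.032], [0.913, -0.407, 0.026], [0.011, -0.04, -0.999]]
force: [0.1, -0.3, -1.8]
finger_gap: 0.0146
```

drive_tool --motion '[0,0,1,0,0,0,1,0,0,0,0,0]'

```text
clock: 12.08
tcp_pos: [0.6072, -0.2232, 0.0561]
eef_rot: [[0.408, 0.912, -0.032], [0.913, -0.407, 0.026], [0.01, -0.04, -0.999]]
force: [0.1, 0.2, -3.4]
finger_gap: 0.0143
```

drive_tool --motion '[0,0,2,0,0,0,2,0,0,0,1,0]'

```text
clock: 12.33
tcp_pos: [0.6079, -0.2232, 0.0556]
eef_rot: [[0.408, 0.912, -0.031], [0.913, -0.407, 0.024], [0.01, -0.038, -0.999]]
force: [-1.5, -0.2, -1.6]
finger_gap: 0.0145
```

drive_tool --motion '[0,0,2,0,0,0,3,0,0,0,3,0]'

```text
clock: 12.58
tcp_pos: [0.6078, -0.2229, 0.0552]
eef_rot: [[0.408, 0.912, -0.031], [0.913, -0.407, 0.023], [0.008, -0.038, -0.999]]
force: [-8.9, 2.6, 20.5]
finger_gap: 0.0142
```

The floor contact is clear. I'll relax, then release.

drive_tool --motion '[0,0,-0.3,0,0,0,0,0,0,0,0,0]'

```text
clock: 12.83
tcp_pos: [0.6089, -0.2233, 0.0571]
eef_rot: [[0.408, 0.913, -0.028], [0.913, -0.407, 0.022], [0.008, -0.034, -0.999]]
force: [-0.4, -1.2, -3.3]
finger_gap: 0.0142
```

drive_tool --motion '[0,0,0,0,0,0,0,0,0,0,0,0,0,0,0,0,0,0,0,0]' --gripper 0.6

```text
clock: 13.25
tcp_pos: [0.61, -0.2234, 0.0564]
eef_rot: [[0.408, 0.913, -0.026], [0.913, -0.407, 0.022], [0.009, -0.033, -0.999]]
force: [0.2, 1.1, 0.1]
finger_gap: 0.0512
```

drive_tool --motion '[0,0,-8,0,0,0,-15,0,0,0,-25,0,0,0,-30,0,0,0,-35,0,0,0,-30,0,0,-25,-15,0,0,-35,0,0,0,-35,0,0,0,0,0,0]'

```text
clock: 14.08
tcp_pos: [0.525, -0.1867, 0.2281]
eef_rot: [[0.408, 0.913, -0.027], [0.913, -0.407, 0.022], [0.01, -0.034, -0.999]]
force: [-0.2, 0.4, -1.2]
finger_gap: 0.0513
```

Run:
```python
from h import *
o=get_obs();print(np.round(o["tcp_pos"],4),o["finger_gap"],o["clock"])
im=save("scene","pics/s5.png")[200:320,160:300]
im2=save("top","pics/t5.png")[150:270,355:495]
cv2.imwrite("pics/c6.png",cv2.resize(np.hstack([im,im2])[:,:,::-1],None,fx=2.8,fy=2.8,interpolation=cv2.INTER_CUBIC))
```

```text
[ 0.525  -0.1867  0.2281] 0.0512818149936226 14.0833
```

View pics/c6.png

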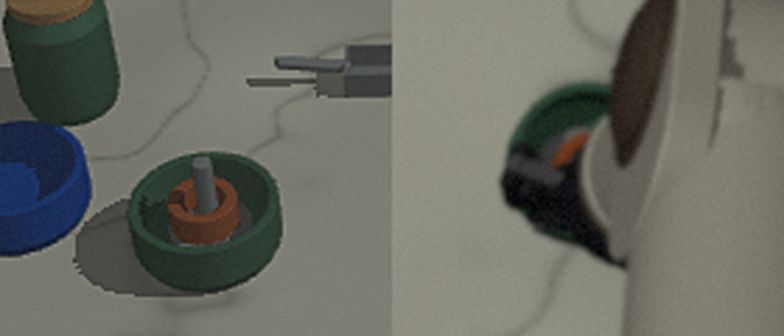

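The scene view shows the stand upright on the green jar's floor, the ring flat on its base around the post, and the gripper well clear. Handing in.

```bash
python3 -c "
from bench import *
print(finish_job())"
```

```text
the job is handed in; nothing more can be done
None
```

The job is done and handed in at about 14 s of the 51 s allowed. With the far stand still on the marble, I put the terracotta ring over its post. I then carried both by the post into the low green jar and let go.

- **Ring seated:** a close view after releasing it showed the ring flat on the base, a few mm off-centre with the post through its hole.
- **Final picture:** the scene view shows the stand upright inside the jar, the ring still flat around the post, and the gripper clear with nothing knocked over. In the last top view the arm hid most of the jar, so only the scene camera confirms this.
- **Known flaws:** the tool was tilted by up to about 2–3° during the carry. The wrist read about 20 N when I pressed the stand onto the floor. I then backed off, so the stand may have been held 1–2 mm above the floor and settled when released.

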